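# Seat an electrode plug and tug-test its catch

### The arm

A 6-joint arm with a two-finger parallel gripper is mounted at the origin on a cart in front of the work surface, level with it; the furniture and walls round the work are solid. World frame = base frame: x ahead of the robot, y to its left, z up, the work surface at z = 0. Lengths are in mm, angles in degrees, forces in N, time in s.
With the tool pointing down it reaches from about 400 to 925 mm from the base axis. Payload 12.5 kg.
Tool frame: the origin (TCP) lies on the centre line of the jaws, within the pads' length; the fingertips stand 22 mm ahead of it and the grasp point (between the pads) lies 3 mm ahead of it; z points along the fingers, y is the line along which they close (so a half turn about z gives the same grasp; the last joint's range is limited). The gripper opens to 95 mm and grips with 3 to 60 N. Pads are 20 mm wide; open, the fingers measure 119 mm over their backs; the gripper's body (75 mm by 180 mm) begins 59 mm behind the grasp point.
Start: joints at [-82.712, 28.126, 89.318, -0, 62.55, -6.05], TCP at [144.211, -608.151, 236.661] pointing down, gripper open.
Joint ranges: [-177.58, 177.58], [-47.91, 125.51], [2.72, 160], [-65.01, 245.01], [3.68, 167.84], [-153.87, 153.87]. Speed limits (degrees/s): [127.2, 127.2, 159.86, 180, 180, 180].

### API

Orientations are given as [roll, pitch, yaw] about the fixed x, y, z axes, in that order (R = Rz(yaw) Ry(pitch) Rx(roll)).
In Python, from station import manip gives the robot as it stands. The module is installed in compiled form; this text tells all that it offers. Calls block until the motion is done:
- manip.move_to(position, orientation): joint-space move of the TCP to a pose.
- manip.movel(position, rot=None, max_speed=150): straight line of the TCP; rot=None keeps the orientation; max_speed is the mean speed in mm/s.
- manip.goto_joints(angles): joint-space move.
- manip.gripper_to(opening, f_grip=None): finger opening in mm; f_grip is the grip in N (None keeps the last); returns when the fingers have stopped.
- manip.pause(seconds).
- manip.inverse_kinematics(position, orientation): joint angles nearest the present ones, or None.
- manip.camera(name): name is "scene" or "top" or "wrist"; returns a dict with "color" (420x560x3 uint8, red, green, blue), "z_map" (420x560 float32, mm along the optical axis (not along the pixel's ray), 0 where there is no reading), "vfov" (degrees; the focal length in pixels is half the picture's height over the tangent of half this angle, whatever the lens; pixels are square), "cx", "cy" (the principal point, pixels), "D" ([k1, k2, p1, p2, k3] as OpenCV has them; the pictures are not rectified), "xyz" and "attitude" of the camera in the world; the wrist camera has in their place "hand_eye" (4x4, takes a point from camera to tool coordinates, whose origin is the TCP and whose axes are the flange's). Camera axes: x right, y up, looking along -z (the intrinsics and any distortion apply to the point x, -y, -z); pixel columns grow to the right and rows downward; lengths in mm; the calibration is good to about 2 mm. A picture is of the moment at which its call begins: read the wrist's pose just before it.
A pose or a line that the arm cannot do raises manip.IKError and nothing moves.
- manip.finish_job(): hands the job in; it is judged then, once.
Readings, each from a call of its own:
- manip.get_t(): time.
- manip.get_qpos(): joint angles.
- manip.get_joint_velocities(): joint speeds.
- manip.get_joint_torque(): joint torques, N m.
- manip.get_tcp_pos(): TCP position.
- manip.get_tcp_rot(): TCP orientation.
- manip.get_contact_force(): force on the tool from outside, world axes, zero at the start.
- manip.get_moment(): the same for the moment, N m.
- manip.get_width(): finger opening in mm.
- manip.get_finger_force(): force on a finger pad.
Only numpy, scipy, OpenCV 4.12 (cv2) and the standard library are available. Lean on these libraries where they do the work, as an engineer would, in place of code of your own. Each camera call takes 0.05 s, during which the arm holds its last target. There are 200 camera calls.

### The job

Take the red-capped electrode plug out of the parking stand and press it down into the round socket of the sprung dock until it clicks fully home, without forcing it. Then, keeping hold of its cap, tug it straight up with about 12 newtons and keep that pull for a good second, never jerking it anywhere near 20 newtons, to confirm that the catch retains it. Ease off and let go, leaving the plug fully home and upright in the dock and the black-capped plug and the amber bottle as they were.

Things in the scene. Friction and masses are not known exactly. Their poses are not given: they have to be found in the camera images.
- red_plug_cap (a point): Red-capped electrode plug, loose, upright, nose down, 85 mm tall, about 60 g. Point on its axis, 15 mm below the cap's top, 70 mm above the nose tip. The ribbed cap, 24 mm in diameter and 42 mm tall, is grasped from above across its sides. Under it a black collar, 27 mm in diameter, rests on the stand or dock: its underside is 30 mm below this point.
- red_plug: The same plug; origin at its nose tip, z up along its axis. From below: nose tapering from 5 to 18 mm diameter over 11.5 mm, barb of 18 mm diameter with a square upper shoulder at 16.5 mm, neck 9 mm in diameter, shank of 17 mm diameter, collar underside at 40 mm.
- grey_plug_cap (a point): Identical plug with a black cap, in the other hole of the stand; same point on it. To be left alone.
- stand: Parking stand, fixed grey block 50 x 130 x 46 mm, two through holes 20 mm in diameter, 70 mm apart along its own y (at -35 and +35 mm). Origin: centre of its underside. x is its narrow direction: fingers closing along its x clear the other plug. Either plug may be in either hole; a parked plug's cap point is 76 mm above the origin.
- dock: The dock, fixed: grey foot 116 x 98 x 10 mm with a housing 72 mm square and 47 mm tall, blue stripe. Origin: centre of the foot's underside, below the bore; z up. In it a white carrier 60 mm square floats on a stiff spring: it gives only along z, 0.125 mm per newton, down when pressed, up when tugged (1.5 mm at 12 N).
- socket_mouth (a point): Centre of the round vertical bore in the white carrier, on its flat top face, 62 mm above the dock's origin at rest; moves with the carrier. Bore 20 mm in diameter, 13 mm long, with free room below for the nose. With the plug fully home the collar is on the face and the cap point 30 mm above this point; the caught plug has axial play that differs from dock to dock, 1 to 5 mm.
- socket_catch (a point): On the bore axis, 20 mm under the face. Two hidden spring catches sit 16 to 20 mm below the face (varies). The nose meets them with the collar 20 to 16 mm above the face; they resist with 5 to 15 N (more if off-centre; yield sideways), then drag on the barb and snap in over its shoulder 5 to 1 mm before the collar lands. Then the force rises: press on to about 15 N. A plug not caught pulls out easily.
- drop_bottle_mid (a point): Amber dropper bottle with white cap, loose, 30 mm in diameter, 78 mm tall, standing on the worktop behind the dock and stand; point at half height. To be left alone.

How it is judged:
By the outcome, as a careful person would: the job done as asked, in the order asked, and still so for the second after the job is handed in, with the robot touching nothing.
It also fails if it takes over 72 s, if anything falls off the work surface, if the arm or the gripper's body presses on something with over 40 N, if the wrist force passes 120 N, or if a joint passes its speed limit or range.

## Working session

There is one attempt and no reset: what is moved stays moved. The work goes in short steps, each a Python script; the robot and the scene stay as the last script left them, time stands still between calls to the robot, and variables do not carry over. Pictures are saved under pics/ and viewed, at most 10 in all, crops included, and the job is handed in when it is done.

```bash
mkdir -p pics; ls
cat > h.py <<'E'
import numpy as np, cv2
from scipy.spatial.transform import Rotation as R
from station import manip as m
def pose():
    T=np.eye(4); T[:3,:3]=R.from_euler('xyz',m.get_tcp_rot(),degrees=True).as_matrix(); T[:3,3]=m.get_tcp_pos(); return T
def shot(name):
    T=pose(); c=m.camera(name); h,w=c['color'].shape[:2]
    f=h/2/np.tan(np.radians(c['vfov'])/2)
    K=np.array([[f,0,c['cx']],[0,f,c['cy']],[0,0,1.]])
    if 'hand_eye' in c: C=T@np.array(c['hand_eye'])
    else:
        C=np.eye(4); C[:3,:3]=R.from_euler('xyz',c['attitude'],degrees=True).as_matrix(); C[:3,3]=c['xyz']
    return dict(img=c['color'],z=c['z_map'],K=K,D=np.array(c['D'],float),C=C)
def save(s,fn): cv2.imwrite('pics/'+fn,cv2.cvtColor(s['img'],cv2.COLOR_RGB2BGR))
def rays(s,uv):
    p=cv2.undistortPoints(np.array(uv,float).reshape(-1,1,2),s['K'],s['D']).reshape(-1,2)
    return np.c_[p[:,0],-p[:,1],-np.ones(len(p))]
def on_plane(s,uv,z):
    d=rays(s,uv)@s['C'][:3,:3].T; o=s['C'][:3,3]
    return o+d*((z-o[2])/d[:,2])[:,None]
def depth_pts(s,uv):
    uv=np.array(uv,int).reshape(-1,2); z=s['z'][uv[:,1],uv[:,0]]
    return (rays(s,uv)*z[:,None])@s['C'][:3,:3].T+s['C'][:3,3]
def tri(s1,uv1,s2,uv2):
    A=np.zeros((3,3));b=np.zeros(3)
    for s,uv in((s1,uv1),(s2,uv2)):
        d=(rays(s,uv)@s['C'][:3,:3].T)[0]; d/=np.linalg.norm(d); P=np.eye(3)-np.outer(d,d); A+=P;b+=P@s['C'][:3,3]
    return np.linalg.solve(A,b)
E
python3 - <<'E'
from h import *
print(m.get_t(),m.get_tcp_pos(),m.get_tcp_rot(),m.get_contact_force())
for n in('scene','top'):
    s=shot(n); save(s,n+'0.png'); print(n,s['C'].round(2).tolist(),s['K'][0,0],s['D'])
E
```

```text
pics
0.0 [ 144.18447153 -607.91869549  236.05107254] [-1.79935807e+02 -5.63340215e-03  1.33405618e+01] [-0.35345776  0.17797706 -0.1222119 ]
scene [[-0.9, 0.23, -0.36, 230.65], [-0.43, -0.48, 0.77, 471.36], [0.0, 0.85, 0.53, 540.65], [0.0, 0.0, 0.0, 1.0]] 466.944939545491 [-0.09747977  0.          0.          0.          0.        ]
top [[0.03, 1.0, -0.08, 486.21], [-1.0, 0.03, 0.01, -184.85], [0.01, 0.08, 1.0, 933.94], [0.0, 0.0, 0.0, 1.0]] 463.12376195106447 [-0.01309494  0.          0.          0.          0.        ]
```

View pics/scene0.png

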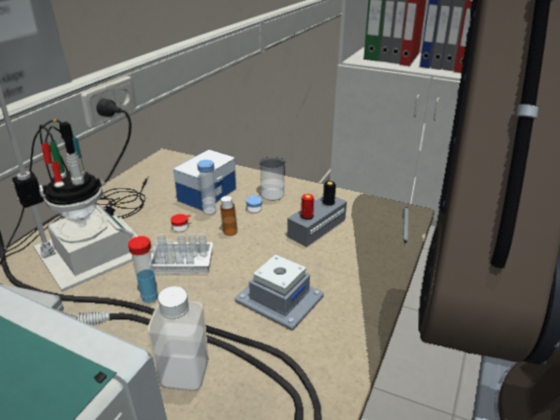

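View pics/top0.png

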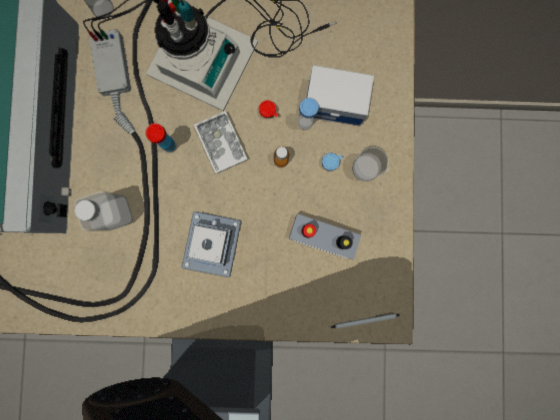

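The scene view shows the red cap at (307,206), the black cap at (329,192) and the dock bore at (281,271). In the top view red is at (309,231), black at (345,243), the bore at (208,244) and the bottle at (281,157).

```bash
cat >> h.py <<'E'
def blob(mask,near,rad=40):
    n,l,st,ce=cv2.connectedComponentsWithStats(mask.astype(np.uint8))
    c=[(st[i,4],i) for i in range(1,n) if np.linalg.norm(ce[i]-near)<rad and st[i,4]>8]
    if not c: return None
    i=max(c)[1]; return ce[i],st[i],l==i
def red(s): r,g,b=[s['img'][...,k].astype(int) for k in range(3)]; return (r>90)&(r>2*g)&(r>2*b)
def dark(s,t=60): return s['img'].max(2)<t
E
python3 - <<'E'
from h import *
s=shot('top'); sc=shot('scene')
for n,mk,a,b in(('red',red,(309,231),(307,206)),('blk',dark,(345,243),(329,192)),('bore',lambda x:dark(x,110),(208,244),(281,271))):
    B=blob(mk(s),a,12); B2=blob(mk(sc),b,14)
    print(n,B and (B[0],B[1]),B2 and (B2[0],B2[1]))
    if B and B2: print(' tri',tri(s,B[0],sc,B2[0]), 'depth top',depth_pts(s,B[0].round())[0])
uv=np.array([(300,224),(309,231),(345,243),(208,234),(218,232),(281,152)]);print(depth_pts(s,uv).round(1))
# carrier face & stand from depth
v,u=np.mgrid[200:280,175:370]; P=depth_pts(s,np.c_[u.ravel(),v.ravel()])
k=(P[:,2]>55)&(P[:,2]<70)&(P[:,1]>-150); print('carrier',np.median(P[k],0),k.sum())
for nm,k in(('carrier',(P[:,2]>57)&(P[:,2]<70)&(P[:,1]>-150)),('stand',(P[:,2]>38)&(P[:,2]<54)&(P[:,1]<-180))):
    print(nm,k.sum(),cv2.minAreaRect(P[k,:2].astype(np.float32)),np.median(P[k,2]))
E
```

```text
red (array([308.77477477, 230.10810811]), array([303, 224,  13,  13, 111], dtype=int32)) (array([307.09623431, 205.79497908]), array([301, 194,  13,  24, 239], dtype=int32))
 tri [ 507.19005008 -244.2503974    69.83645302] depth top [ 507.3262319  -243.00833755   91.27334844]
blk (array([342.9765625, 241.8515625]), array([336, 236,  16,  13, 128], dtype=int32)) (array([328.65044248, 193.95132743]), array([323, 182,  13,  23, 226], dtype=int32))
 tri [ 486.88411496 -308.89393816   67.43645268] depth top [ 487.27361736 -305.61303479   88.96906104]
bore (array([206.85714286, 244.36507937]), array([202, 240,  10,  10,  63], dtype=int32)) None
[[ 519.5 -228.7   44.9]
 [ 505.5 -243.    91.6]
 [ 485.6 -308.8   92. ]
 [ 495.3  -55.4   60.7]
 [ 499.6  -73.9   59.4]
 [ 652.2 -188.2   76.6]]
carrier [476.93919942 -53.84047298  60.32065625] 923
carrier 910 ((476.7843322753906, -54.05279541015625), (61.0273323059082, 58.256168365478516), 80.36478424072266) 60.34538748601142
stand 1436 ((496.017822265625, -277.3728332519531), (130.10458374023438, 49.93514633178711), 73.13690948486328) 44.4578738935009
```

Run:
```python
from h import *
for y in(73,-107):
    print(y,m.inverse_kinematics([506.5,-243.5,210],[180,0,y]),m.inverse_kinematics([477,-54,160],[180,0,y]))
y=73
m.move_to([506.5,-243.5,220],[180,0,y]); 
s=shot('wrist'); save(s,'w1.png'); print(m.get_t(),m.get_tcp_pos(),m.get_tcp_rot(),s['C'].round(2).tolist(),s['D'])
np.save('w1.npy',s,allow_pickle=True)
m.move_to([477,-54,220],[180,0,y]); 
s=shot('wrist'); save(s,'w2.png'); print(m.get_t(),s['C'].round(1).tolist()); np.save('w2.npy',s,allow_pickle=True)
a=cv2.imread('pics/w1.png');b=cv2.imread('pics/w2.png')
cv2.imwrite('pics/w12.png',cv2.resize(np.hstack([a,b]),(800,300)))
```

```text
73 [-3.24100172e+01  2.47006428e+01  1.00097350e+02 -2.54444375e-14
  5.52020069e+01 -1.54100172e+01] [-1.43491978e+01  2.25563851e+01  1.14160059e+02 -2.54444375e-14
  4.32835556e+01  2.65080221e+00]
-107 None None
2.1167 [ 506.2091033  -244.37336455  219.98693168] [1.79998282e+02 5.30110374e-03 7.29102944e+01] [[0.96, 0.28, 0.09, 531.37], [-0.29, 0.91, 0.28, -165.55], [-0.0, -0.29, 0.96, 368.47], [0.0, 0.0, 0.0, 1.0]] [-0.07903722  0.          0.          0.          0.        ]
2.9583 [[1.0, 0.3, 0.1, 502.5], [-0.3, 0.9, 0.3, 23.9], [-0.0, -0.3, 1.0, 368.6], [0.0, 0.0, 0.0, 1.0]]
```

View pics/w12.png

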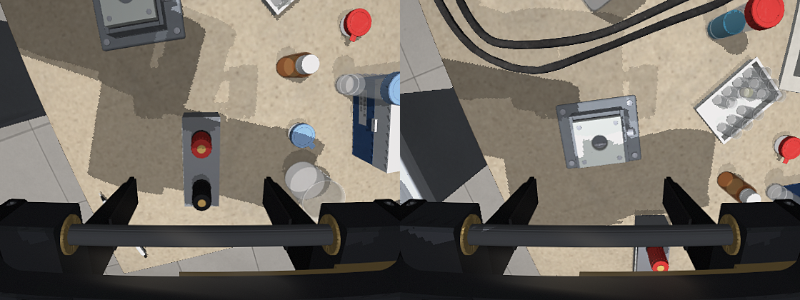

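The left half (over the stand) shows the red cap at about (281,200) with its gold tip at (281,210), full-scale pixels. The right half (over the dock) shows the bore at about (279,200).

Run:
```python
from h import *
a=np.load('w1.npy',allow_pickle=True).item(); b=np.load('w2.npy',allow_pickle=True).item(); t=shot('top'); sc=shot('scene')
def gold(s): 
    h=cv2.cvtColor(s['img'],cv2.COLOR_RGB2HSV); return (h[...,0]>15)&(h[...,0]<32)&(h[...,1]>90)&(h[...,2]>90)
for n,s,q in(('w1',a,(281,210)),('top',t,(309,231)),('scene',sc,(307,196))):
    B=blob(gold(s),q,10); print(n,'gold',B and (B[0],B[1]))
    if B: print(on_plane(s,B[0],91),on_plane(s,B[0],94))
Ba,Bt=blob(gold(a),(281,210),10),blob(gold(t),(309,231),10)
if Ba and Bt: print('tri gold',tri(a,Ba[0],t,Bt[0]))
B=blob(red(a),(281,200),20); print('red w1',B[:2]); print(depth_pts(a,[B[0].round(),(281,210)]))
# bore
for n,s,q in(('w2',b,(279,200)),('top',t,(207,244))):
  for th in(70,90,110):
    B=blob(dark(s,th),q,10)
    if B:
        cs,_=cv2.findContours(B[2].astype(np.uint8),0,1); e=cv2.fitEllipse(max(cs,key=len)); print(n,th,B[1],np.round(e[0],1),e[1],on_plane(s,e[0],61)[0].round(1))
c=b['img'][160:240,239:319]; d=a['img'][160:240,241:321]
cv2.imwrite('pics/c.png',cv2.resize(np.hstack([c,d])[...,::-1],None,fx=5,fy=5,interpolation=0))
v,u=np.mgrid[140:250,220:340]; P=depth_pts(b,np.c_[u.ravel(),v.ravel()]);k=(P[:,2]>57)&(P[:,2]<70);print(cv2.minAreaRect(P[k,:2].astype(np.float32)),np.median(P[k,2]))
print(m.get_tcp_pos())
```

```text
w1 gold (array([281.51456311, 208.51456311]), array([276, 203,  12,  12, 103], dtype=int32))
[[ 508.3212893 -243.7716506   91.       ]] [[ 508.57048397 -242.9259196    94.        ]]
top gold (array([309.17391304, 230.        ]), array([307, 228,   5,   5,  23], dtype=int32))
[[ 507.3418346  -243.34364851   91.        ]] [[ 507.26663688 -243.1354863    94.        ]]
scene gold None
tri gold [ 507.82430357 -243.60794522   90.69634153]
red w1 (array([281.71767241, 207.49784483]), array([268, 195,  29,  27, 464], dtype=int32))
[[ 509.22588141 -242.16013823   92.73128568]
 [ 507.60716849 -244.64376207   91.80512977]]
w2 90 [269 190  21  20 120] [279.2 199.4] (19.072572708129883, 20.165176391601562) [477.8 -54.   61. ]
w2 110 [269 190  22  20 308] [279.1 199.5] (19.76332664489746, 20.943599700927734) [477.6 -54.1  61. ]
((477.21148681640625, -54.00539016723633), (60.65131378173828, 60.29936981201172), 80.61483764648438) 62.40477519739375
[477.46520465 -55.3431284  219.86747772]
```

View pics/c.png

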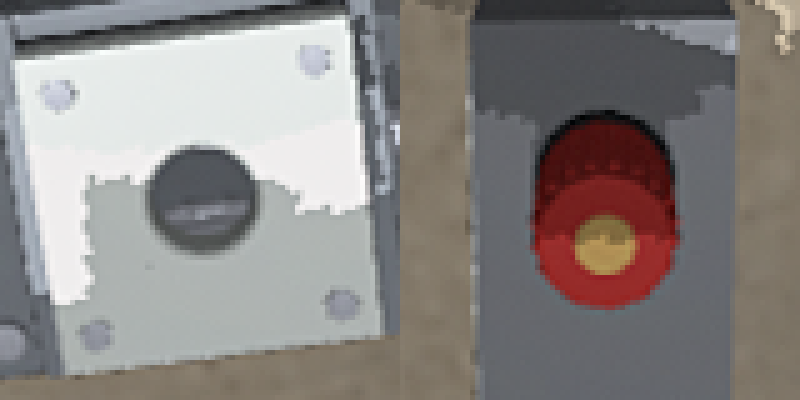

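The crop puts the bore centre at about (279.6,200) and the gold tip at about (281.5,208.5). That gives the plug axis at (507.8,-243.6) with its top at 91, and the bore at (477.6,-54), so I'll grasp now.

```bash
cat >> h.py <<'E'
def F(n=5):
    f=[]
    for _ in range(n): f.append(m.get_contact_force()); m.pause(0.01)
    return np.mean(f,0)
def go(p,speed=150,rot=None,n=2):
    """line, then correct the command by the read-back error"""
    p=np.array(p,float); m.movel(p,rot,speed); c=p.copy()
    for _ in range(n):
        m.pause(0.15); e=p-m.get_tcp_pos()
        if np.linalg.norm(e)<0.25: break
        c=c+e; m.movel(c,None,30)
    m.pause(0.1); return c
E
python3 - <<'E'
from h import *
m.gripper_to(60,45)
m.move_to([507.8,-243.6,150],[180,0,73]); m.pause(.2); print(m.get_tcp_pos(),m.get_tcp_rot(),F())
c=go([507.8,-243.6,79],80); print('cmd',c,m.get_tcp_pos(),F())
m.gripper_to(0,45); m.pause(.3)
print(m.get_width(),m.get_finger_force(),m.get_tcp_pos(),m.get_tcp_rot(),F(),m.get_t())
E
```

```text
[ 508.16385527 -242.34691958  150.82150455] [1.79940216e+02 1.31459675e-02 7.31010857e+01] [ 0.17152366 -0.35143829  0.06556657]
cmd [ 507.78311382 -243.58559054   78.95130235] [ 507.77572418 -243.57585815   78.92690166] [ 0.02858652  0.20070391 -0.3671222 ]
23.450121642298605 44.99997675418854 [ 507.80904159 -243.58497516   78.95253099] [1.79996679e+02 4.53423395e-04 7.30023468e+01] [-0.10595492  0.06223015 -0.47347045] 7.925
```

Run:
```python
from h import *
go([507.8,-243.6,180],80,n=0); print(F(),m.get_width())
go([477.6,-54.0,180],150,n=2); print(m.get_tcp_pos(),F(10),m.get_width(),m.get_t())
s=shot('wrist'); t=shot('scene'); B=blob(red(s),(281,250),80); print(B and B[:2])
np.save('w3.npy',s,allow_pickle=True)
a=s['img'][100:300,180:380]; b=t['img'][170:330,200:360]
cv2.imwrite('pics/c3.png',np.hstack([cv2.resize(a,(400,400)),cv2.resize(b,(400,400))])[...,::-1])
```

```text
[ 0.01595433  0.07399709 -0.90283576] 23.370757971095784
[477.57140794 -53.96254056 179.99124971] [ 0.09308997  0.12444896 -0.73268971] 23.560869330901575 11.9
(array([279.8735271 , 295.68421053]), array([ 254,  276,   52,   39, 1273], dtype=int32))
```

View pics/c3.png

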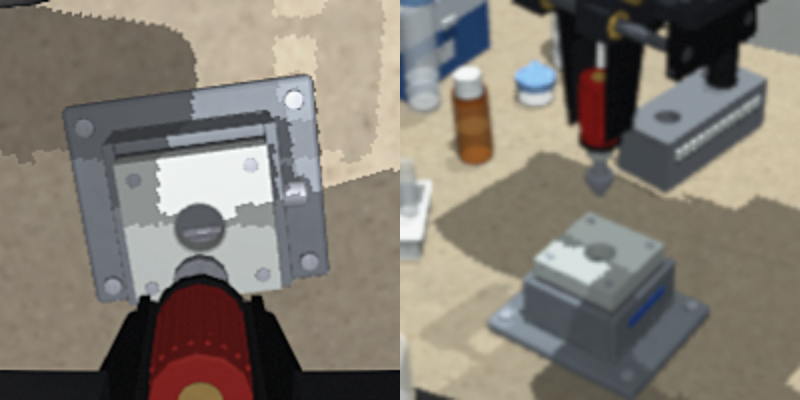

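The plug hangs straight, with its nose at crop (599,192) directly over the bore at (600,250) in the scene view. Next I'll check both numerically with the wrist camera, then descend slowly, watching the force.

Run:
```python
from h import *
s=np.load('w3.npy',allow_pickle=True).item()
h=cv2.cvtColor(s['img'],cv2.COLOR_RGB2HSV); g=(h[...,0]>15)&(h[...,0]<32)&(h[...,1]>90)&(h[...,2]>90)
B=blob(g,(281,297),12); print(B and B[:2]); 
if B: print('gold',on_plane(s,B[0],192))
for th in(90,110):
    B=blob(dark(s,th),(280,212),10)
    if B:
        cs,_=cv2.findContours(B[2].astype(np.uint8),0,1); e=cv2.fitEllipse(max(cs,key=len)); print(th,B[1],e,on_plane(s,e[0],62)[0])
# check with scene: gold/red axis vs bore
t=shot('scene'); R_=blob(red(t),(280,210),20); b=blob(dark(t,110),(280,271),6); print(R_ and R_[:2], b and b[:2])
if b: print(on_plane(t,b[0],62))
```

```text
(array([279.77419355, 300.74780059]), array([269, 291,  22,  20, 341], dtype=int32))
gold [[478.09490452 -54.39144027 192.        ]]
110 [268 202  25  23 372] ((279.53753662109375, 213.32432556152344), (22.1237735748291, 24.060665130615234), 97.6523666381836) [477.85739134 -53.68397166  62.        ]
(array([276.13362069, 213.01293103]), array([272, 197,   9,  31, 232], dtype=int32)) (array([277.4, 272.1]), array([275, 270,   6,   4,  10], dtype=int32))
[[477.21414    -49.30421146  62.        ]]
```

```bash
cat > ins.py <<'E'
from h import *
x,y=477.4,-53.4
go([x,y,140],100,n=2); f0=F(10); print('f0',f0,m.get_tcp_pos())
z=140; log=[]
while z>90:
    z-=2 if z>119 else 0.5
    m.movel([x,y,z],None,15); m.pause(0.04)
    f=F(3)-f0; p=m.get_tcp_pos(); log.append((z,*p.round(2),*f.round(1)))
    if np.hypot(f[0],f[1])>1.5: x+=np.clip(f[0]*.05,-.15,.15); y+=np.clip(f[1]*.05,-.15,.15)
    if f[2]>17 or (f[2]>14.5 and z<95.5) or (f[2]>4 and z>120) or np.hypot(f[0],f[1])>10: break
for l in log: print(*l)
print('xy',x,y,m.get_width(),m.get_t())
E
python3 ins.py
```

```text
f0 [ 0.05838668 -0.09160428 -0.81922064] [477.36300276 -53.38361405 139.8709128 ]
138 477.38 -53.41 137.94 0.5 -0.4 -0.2
136 477.39 -53.4 135.96 0.4 0.2 0.2
134 477.38 -53.39 133.96 -0.0 0.4 0.6
132 477.37 -53.4 131.96 -0.1 -0.1 0.7
130 477.4 -53.42 129.97 0.1 -0.2 0.0
128 477.36 -53.38 127.94 0.2 0.0 0.7
126 477.39 -53.39 125.95 0.4 -0.2 0.3
124 477.38 -53.39 123.97 0.0 0.1 0.5
122 477.4 -53.4 121.98 -0.1 -0.2 0.3
120 477.4 -53.41 119.97 -0.3 0.2 0.4
118 477.41 -53.41 117.95 -0.5 0.2 0.5
117.5 477.4 -53.4 117.51 0.6 0.2 -0.3
117.0 477.4 -53.41 116.98 0.0 0.1 0.2
116.5 477.39 -53.41 116.49 0.3 0.2 0.1
116.0 477.41 -53.4 116.01 -0.4 0.4 0.5
115.5 477.39 -53.39 115.48 -0.2 -0.1 0.4
115.0 477.4 -53.38 115.0 -0.4 0.8 0.3
114.5 477.4 -53.41 114.5 -0.3 0.2 0.3
114.0 477.39 -53.37 113.99 -0.1 0.1 -0.1
113.5 477.4 -53.41 113.49 -0.2 0.3 0.1
113.0 477.43 -53.4 113.01 -0.0 -0.0 -0.1
112.5 477.43 -53.41 112.52 0.4 -0.0 0.6
112.0 477.42 -53.43 112.01 -0.1 -0.9 0.9
111.5 477.45 -53.43 111.53 0.0 -1.2 1.1
111.0 477.43 -53.43 111.03 -0.1 -1.2 1.2
110.5 477.43 -53.42 110.51 0.2 -1.7 1.7
110.0 477.44
[... 805 characters left out ...]
5 99.95 0.4 -1.0 4.0
99.5 477.34 -53.63 99.43 -0.0 -0.0 3.3
99.0 476.97 -53.54 98.34 1.2 -0.2 -9.8
98.5 477.04 -53.56 98.24 -0.6 0.5 -9.1
98.0 477.13 -53.59 97.97 -1.8 0.2 -8.0
97.5 477.34 -53.56 97.57 -1.1 1.5 -5.3
97.0 477.4 -53.61 97.13 -1.1 1.6 -2.8
96.5 477.62 -53.68 96.72 0.4 -0.4 -0.1
96.0 477.27 -53.52 96.04 -0.5 -0.3 0.1
95.5 477.21 -53.5 95.49 -0.2 0.6 0.3
95.0 477.21 -53.52 94.98 -0.5 0.3 -0.1
94.5 477.23 -53.53 94.58 -0.2 0.6 2.6
94.0 477.23 -53.53 94.17 -1.1 0.3 5.9
93.5 477.27 -53.5 93.84 -1.7 1.0 8.5
93.0 477.24 -53.5 93.5 -2.2 0.3 11.3
92.5 477.23 -53.5 93.18 -2.8 0.2 13.8
92.0 477.22 -53.52 92.85 -2.5 0.6 16.2
xy 476.74769036237603 -53.397724706134 23.222203687744365 33.8917
```

Clicked at z≈98.5, and the collar landed at about 94.9 with 16 N of press. Now the tug, in small slow steps.

```bash
cat > tug.py <<'E'
from h import *
f0=-0.82; x,y=477.3,-53.45; z=92.0; log=[]
while z<104:
    f=F(3)[2]-f0; 
    step=0.8 if z<96 else (0.5 if f>-3 else min(0.25,max(0.08,(12+f)*0.15)))
    if f<-11.6: break
    z+=step; m.movel([x,y,z],None,8); m.pause(0.03)
    log.append((round(z,2),round(m.get_tcp_pos()[2],2),round(f,1)))
t=m.get_t(); h=[]
while m.get_t()-t<1.6:
    f=F(3)[2]-f0; h.append(round(f,1))
    if f>-11.2 or f<-12.8:
        z-=np.clip((-12-f)*0.1,-.12,.12); m.movel([x,y,z],None,5)
print(log); print('hold',h,m.get_tcp_pos(),m.get_width(),m.get_t())
E
python3 tug.py
```

```text
[(92.8, np.float64(93.35), np.float64(16.1)), (93.6, np.float64(93.92), np.float64(12.1)), (94.4, np.float64(94.39), np.float64(8.3)), (95.2, np.float64(95.08), np.float64(4.2)), (96.0, np.float64(95.97), np.float64(-0.2)), (96.8, np.float64(96.76), np.float64(0.6)), (97.3, np.float64(97.17), np.float64(-0.8)), (97.55, np.float64(97.44), np.float64(-3.4)), (97.8, np.float64(97.72), np.float64(-4.9)), (98.05, np.float64(97.96), np.float64(-7.1)), (98.3, np.float64(98.22), np.float64(-9.0)), (98.55, np.float64(98.46), np.float64(-9.7)), (np.float64(98.67), np.float64(98.6), np.float64(-11.2))]
hold [np.float64(-12.5), np.float64(-12.5), np.float64(-12.9), np.float64(-12.7), np.float64(-12.3), np.float64(-12.5), np.float64(-12.0), np.float64(-12.5), np.float64(-12.4), np.float64(-12.4), np.float64(-12.6), np.float64(-12.1), np.float64(-12.2), np.float64(-12.1), np.float64(-11.8), np.float64(-12.1), np.float64(-12.2), np.float64(-12.2), np.float64(-12.0), np.float64(-12.0), np.float64(-12.4), np.float64(-11.5), np.float64(-12.4), np.float64(-12.1), np.float64(-12.3), np.float64(-12.6), np.float64(-12.3), np.float64(-12.5), np.float64(-11.7), np.float64(-12.2), np.float64(-12.1), np.float64(-12.1), np.float64(-12.2), np.float64(-12.3), np.float64(-12.6), np.float64(-11.9), np.float64(-12.3), np.float64(-12.0), np.float64(-12.6), np.float64(-12.1), np.float64(-12.1), np.float64(-12.3), np.float64(-12.8), np.float64(-12.9)] [477.25542274 -53.44792881  98.49570997] 23.10036254292616 39.5417
```

Held at about 12 N for 1.6 s. Now I'll ease down, seat it, release and retreat.

Run:
```python
from h import *
f0=-0.82; x,y=477.3,-53.45
m.movel([x,y,97],None,6)
z=97
while z>92.5:
    z-=0.5; m.movel([x,y,z],None,8); m.pause(.03); f=F(3)-f0
    if f[2]>6: break
print(z,m.get_tcp_pos(),f)
m.movel([x,y,94.5],None,8); m.pause(.2); print(m.get_tcp_pos(),F()-[0,0,f0])
m.gripper_to(28); m.pause(.1); m.gripper_to(50); m.pause(.2); print(m.get_width(),F())
m.movel([x,y,180],None,80); m.pause(.2); print(F(),m.get_t())
s=shot('wrist'); t=shot('scene'); p=shot('top')
h=cv2.cvtColor(s['img'],cv2.COLOR_RGB2HSV); g=(h[...,0]>15)&(h[...,0]<32)&(h[...,1]>90)&(h[...,2]>90)
B=blob(g,(280,225),40); 
if B: print('gold',B[:2],on_plane(s,B[0],107))
B=blob(red(s),(280,225),40); q=B[0].round().astype(int); print(B[:2],depth_pts(s,[q])) 
a=s['img'][100:300,180:380]; b=t['img'][170:330,200:360]
cv2.imwrite('pics/c4.png',np.hstack([cv2.resize(a,(400,400)),cv2.resize(b,(400,400))])[...,::-1])
```

```text
94.0 [477.33877186 -53.44867437  94.17900983] [-0.40605582  1.02465608  6.34285278]
[477.29533683 -53.4548723   94.48841462] [-0.22961298  0.21274499  2.97623393]
49.84622289203423 [-0.17495635 -0.06680271 -0.16020082]
[ 0.03435162 -0.26815833 -0.08866899] 45.075
gold (array([279.95394737, 233.61842105]), array([273, 227,  14,  14, 152], dtype=int32)) [[477.72426481 -53.60343763 107.        ]]
(array([280.24450952, 231.91508053]), array([263, 217,  35,  32, 683], dtype=int32)) [[478.12609939 -52.39736162 107.29332896]]
```

View pics/c4.png

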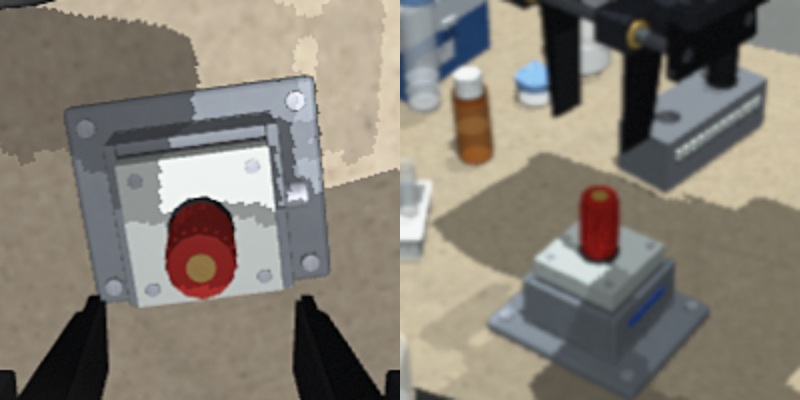

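The red plug stands upright at crop (600,220), collar flush on the carrier and its top at 107 mm, as expected when home. The bottle is where it was, and the gripper is clear.

```bash
python3 -c "
from h import *
print(m.finish_job())"
```

```text
the job is handed in; nothing more can be done
None
```

The red plug is clicked fully home and upright in the dock, it held a 12 N tug for 1.6 s, and I released it and handed the job in at about 45 s; I didn't touch the black-capped plug or the bottle.

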